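# Check the turntable's pads with the thermometer, then hold its index plunger out

## Task

Take the contact thermometer out of its stand and touch its tip on the middle of the round check pad of the sample turntable, then on the middle of the square one, staying about a second on each. Put it back upright in its stand, fully down on its collar, and let go of it; only then pull the turntable's index plunger fully up by its knob, and finish while still gripping and holding it up, clear of its hole. Leave the dishes, the stapler, the pipette bulb and the hole punch where they are.

Things in the scene. Friction and masses are not known exactly. Their poses are not given: they have to be found in the camera images.
- thermometer_grip (a point): middle of the grey cylindrical handle of the loose contact thermometer (150 mm long, about 70 g), which starts upright in the stand, hanging by its collar; z axis up along it. Handle: 20 mm in diameter, 42 mm above and below this point. Below it a grey collar, 34 mm in diameter, 6 mm thick, its underside 48 mm below this point. The tip is 108 mm below this point
- thermometer_tip (a point): the very end of the thermometer's steel stem; z axis up along the thermometer. The stem is 9 mm in diameter, narrowing to 6 mm over the last 15 mm, with a round end; it reaches 60 mm below the collar's underside
- thermometer: the same loose thermometer; origin at the end of its tip, z axis up along it
- stand_seat (a point): centre of the 20 mm through hole in the top plate of the fixed white stand, at its upper face, 75 mm above the table (z up). Foot 90 x 90 mm, top plate 80 x 80 x 8 mm on four thin posts; 65 mm of free depth below this point. In place, the thermometer's collar rests on this face and its handle middle is 48 mm above this point
- round_pad_top (a point): centre of the upper face of the round dark steel check pad, 28 mm in diameter, fixed on the turntable and standing 10 mm above it; a small bright dot marks the centre
- square_pad_top (a point): centre of the upper face of the square dark steel check pad, 27 x 27 mm, fixed on the turntable and standing 10 mm above it; a small bright dot marks the centre
- round_pad: the round check pad; origin under its centre, on the turntable's face
- square_pad: the square check pad; origin under its centre, on the turntable's face
- turntable: fixed bench unit: white base 240 x 240 mm, 56 mm tall, under a round aluminium turntable 216 mm in diameter, its face 80 mm above the table; capped tubes stand 24 mm above it near the rim. Origin on the table under its axis, z up. At the rim, 94 mm along the unit's -y, a dark bracket (top at 117 mm) bears the plunger's guide barrel, 24 mm in diameter, top at 127 mm
- knob_center (a point): middle of the index plunger's black round knob, 28 mm in diameter and 32 mm tall (16 mm above and below this point), 154 mm above the table when seated; z up. It slides straight up and may be gripped from any side; between the knob and the guide barrel below it are 11 mm, spanned by a neck 16 mm in diameter
- index_plunger (a joint): height of the plunger in m: 0 = nose seated 12 mm deep in the turntable's index hole, 0.018 = fully up against its stop. A spring pulls it back down with 4 N when seated, 9 N at the stop; it does not latch
- dishes: stack of three clear dishes, 58 mm across, about 40 mm tall, between turntable and stand; origin under its centre
- stapler: black stapler, 130 x 36 x 40 mm, lying near the robot; origin under its centre
- bulb: rubber pipette bulb standing on its base, 56 mm across, 75 mm tall, beyond the stand; origin under its centre
- punch: black hole punch, 120 x 100 x 57 mm, far left; origin under its centre
Mind the look-alikes: they are no part of the job. Leave any yellow look-alike of the thermometer alone.

How it is judged:
By the outcome, as a careful person would: the job done as asked, in the order asked, and still so for the second after the job is handed in, while the arm keeps its last pose, push and grip.
It also fails if it takes over 58 s, if anything falls off the work surface, if the arm or the gripper's body presses on something with over 40 N, if the wrist force passes 120 N, or if a joint passes its speed limit or range.

## Robot

A 6-joint arm with a two-finger parallel gripper is mounted at the origin on the work surface. World frame = base frame: x ahead of the robot, y to its left, z up, the work surface at z = 0. Lengths are in m, angles in rad, forces in N, time in s.
With the tool pointing down it reaches from about 0.375 to 0.925 m from the base axis. Payload 5.7 kg.
Tool frame: the origin (TCP) lies at the very end of the fingers, on their centre line; the grasp point (between the pads) lies 19 mm behind it; z points along the fingers, y is the line along which they close (so a half turn about z gives the same grasp; the last joint's range is limited). The gripper opens to 88 mm and grips with 3 to 60 N. Pads are 20 mm wide; open, the fingers measure 115 mm over their backs; the gripper's body (75 mm by 178 mm) begins 61 mm behind the grasp point.
Start: joints at [-1.454, 0.359, 1.51, -0, 1.272, -0.115], TCP at [0.138, -0.584, 0.223] pointing down, gripper open.
Joint ranges: [-2.97, 2.97], [-1.01, 2.36], [0.21, 2.38], [-0.96, 4.11], [0.2, 2.71], [-2.98, 2.98]. Speed limits (rad/s): [2.39, 2.39, 3.14, 3.14, 3.14, 3.14].

## Interface

Orientations are given as a unit quaternion [x, y, z, w].
In Python, from plant import telemetry, snapshot, r gives the robot as it stands.
- The arm moves only by the tool send_rows, never from a script. Its argument "moves" is a list that holds one entry, the list of rows, each a list of 5 numbers: the shift along the tool's x, y, z as a fraction of full scale, then the turn about the tool's z as a fraction of full scale, then the gripper's target within -1 to 1 (shut at 1, half-way at 0, fully open at -1). A call has 1 to 20 rows; each row shifts and turns the commanded pose from where the row before left it, along the tool's axes as they then stand; what a row does not reach is not made up. Full scale, the value 1, is 0.25 m for a shift and 0.12 rad for a turn. A row lasts 1/12 s, in which the tool goes at most 41.7 mm and 7.16 degrees, less where a joint would pass 70% of its speed; a pose out of reach is approached as far as the arm can. A call with a number of a shift or a turn outside -1 to 1 is refused whole. A call with a gripper value outside its range is refused whole. The fingers move at their own pace and stop on an object; "squeeze" is the grip in N (left out, the last holds). Time passes only in rows, so rows that do not move let the fingers close. It gives the time, the measured TCP pose, the force, the opening and the grip force at its end, in the units of the state.
- telemetry.observe(): the state, without advancing time (a new reading comes with each control period).
- snapshot(name): name is "scene" or "top" or "wrist"; returns a dict with "img" (400x640x3 uint8, blue, green, red), "fx", "fy", "cx", "cy" (pixels), "rvec" (rotation vector, rad) and "tvec" (3), from world to camera coordinates, as OpenCV has them; the wrist camera has in their place "tool_from_camera" (4x4, takes a point from camera to tool coordinates, whose origin is the TCP and whose axes are the flange's). Camera axes: x right, y down, z forward; pixel columns grow to the right and rows downward; lengths in m; the calibration is good to about 2 mm. The wrist camera is an equidistant fisheye: a pixel r from the principal point sees the ray r / f radians off the axis. A picture is of the moment at which its call begins: read the wrist's pose just before it. There is no depth.
- r.job_done(): hands the job in; it is judged then, once.
The state is a dict: "clock": time; "qpos": joint angles; "qd": joint speeds; "joint_torque": joint torques, N m; "eef_pos": TCP position; "tool_rot": TCP orientation; "contact_force": force on the tool from outside, world axes, zero at the start; "moment": the same for the moment, N m; "opening": finger opening in m; "grip_force": force on a finger pad.
Only numpy, scipy, OpenCV 4.12 (cv2) and the standard library are available. Lean on these libraries where they do the work, as an engineer would, in place of code of your own. Each camera call takes 0.05 s, during which the arm holds its last target. There are 200 camera calls.

## Working session

There is one attempt and no reset: what is moved stays moved. The work goes in short steps, Python scripts to look and compute and a tool call to move; the robot and the scene stay as the last step left them, time stands still between calls to the robot, and variables do not carry over. Pictures are saved under pics/ and viewed, at most 10 in all, crops included, and the job is handed in when it is done.

Besides the shell and the picture viewer there is one more tool, called in YAML: its name, and indented under it one key for each argument. send_rows: Moves the arm, as the interface text tells. Shift numbers are shares of 0.25 m and turn numbers shares of 0.12 rad, none past 1 either way. Its arguments: {"type":"object","properties":{"moves":{"type":"array"},"squeeze":{"type":"number"}},"required":["moves"]}

```bash
ls; mkdir -p pics; python3 - <<'E'
from plant import telemetry, snapshot, r
import cv2,numpy as np,pickle
s=telemetry.observe(); print({k:np.round(v,3) for k,v in s.items()})
for n in ("scene","top"):
    d=snapshot(n); pickle.dump(d,open(n+'.pkl','wb')); cv2.imwrite(f'pics/{n}0.png',d['img'])
    print(n,d['fx'],d['cx'],d['cy'],d['rvec'],d['tvec'])
E
```

```text
pics
{'clock': np.float64(0.0), 'qpos': array([-1.454,  0.359,  1.511,  0.   ,  1.273, -0.115]), 'qd': array([-0.001, -0.   ,  0.001, -0.   , -0.001, -0.001]), 'joint_torque': array([-2.0000e-03, -5.1537e+01, -2.7072e+01,  6.7000e-02,  3.5000e-02,
       -0.0000e+00]), 'eef_pos': array([ 0.138, -0.583,  0.222]), 'tool_rot': array([ 0.993,  0.116,  0.   , -0.001]), 'contact_force': array([-0.243,  0.634,  0.036]), 'moment': array([-0.002, -0.002, -0.018]), 'grip_force': np.float64(0.0), 'opening': np.float64(0.088)}
scene 504.25023274180046 327.66150028200207 203.59001422584294 [ 0.67846854  2.74120725 -0.94116339] [ 0.41857331 -0.17840023  1.45640644]
top 512.4292181842206 316.61341410492554 205.0978436835817 [ 1.99964301 -2.22726568  0.23622758] [0.1180452  0.50966234 1.1467069 ]
```

View pics/scene0.png

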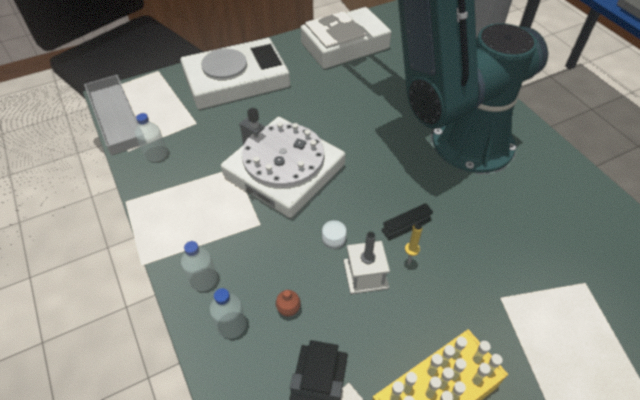

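View pics/top0.png

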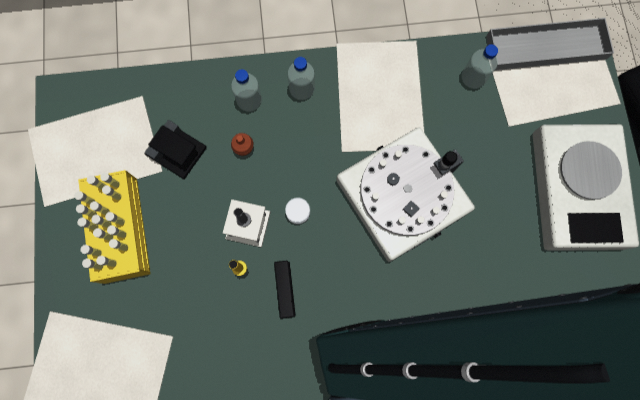

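The scene view has the grey thermometer in the white stand at (369,247) and the yellow look-alike at (415,240). The turntable is at (283,155) with its knob at (253,115). In the top view these are stand (243,217), yellow (238,267), pads (393,179) and (411,209), knob (450,158). The thermometer candidates are the grey one in the stand and the yellow one, and I choose the grey. Next is a close crop.

```bash
python3 - <<'E'
import cv2,numpy as np,pickle
T=pickle.load(open('top.pkl','rb'))['img'];S=pickle.load(open('scene.pkl','rb'))['img']
def c(I,x,y,w,h,k): return cv2.resize(I[y:y+h,x:x+w],None,fx=k,fy=k,interpolation=cv2.INTER_CUBIC)
a=np.hstack([c(T,370,140,100,75,4),c(T,205,190,100,75,4)])
b=np.hstack([c(S,235,100,100,75,4),c(S,335,222,100,75,4)])
cv2.imwrite('pics/crop1.png',np.vstack([a,b]))
E
```

```text
(no output)
```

View pics/crop1.png

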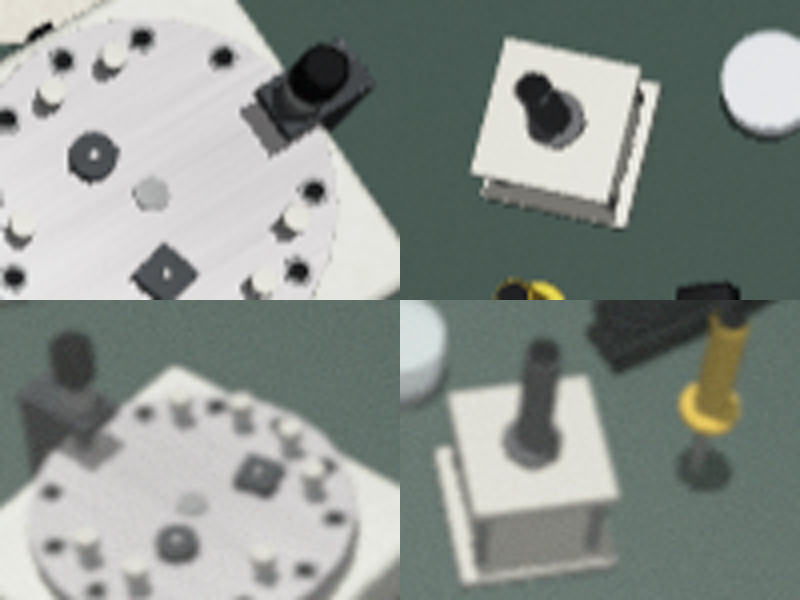

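The crop shows the grey thermometer in the stand, its handle top at crop (532,88). The pad dots are at (94,155) round and (167,273) square, and the knob top is at (321,72). The yellow look-alike is clearly separate.

```bash
cat >h.py <<'E'
import cv2,numpy as np,pickle
from plant import telemetry,snapshot,r
from scipy.spatial.transform import Rotation as R
def onplane(d,u,v,z):
    M=cv2.Rodrigues(np.array(d['rvec'],float))[0]; t=np.array(d['tvec'],float).ravel()
    c=-M.T@t; ray=M.T@np.array([(u-d['cx'])/d['fx'],(v-d['cy'])/d['fy'],1])
    return (c+ray*(z-c[2])/ray[2])[:2]
def fish(d,p,q,u,v,z):
    "wrist pixel onto plane z, TCP pose p,q"
    X=np.array(d['tool_from_camera']); W=np.eye(4); W[:3,:3]=R.from_quat(q).as_matrix(); W[:3,3]=p
    X=W@X; a=np.array([(u-d['cx'])/d['fx'],(v-d['cy'])/d['fy']]); th=np.hypot(*a)
    ray=X[:3,:3]@np.r_[a/max(th,1e-9)*np.sin(th),np.cos(th)]; c=X[:3,3]
    return (c+ray*(z-c[2])/ray[2])[:2]
def wproj(d,p,q,P):
    X=np.array(d['tool_from_camera']); W=np.eye(4); W[:3,:3]=R.from_quat(q).as_matrix(); W[:3,3]=p
    c=np.linalg.inv(W@X)@np.r_[P,1]; th=np.arctan2(np.hypot(c[0],c[1]),c[2]); n=np.hypot(c[0],c[1])
    return np.array([d['cx']+d['fx']*th*c[0]/n,d['cy']+d['fy']*th*c[1]/n])
def to(P,yaw=None):
    "rows units: tool-axis shift from the present pose to TCP P"
    s=telemetry.observe(); Q=R.from_quat(s['tool_rot']); dd=Q.inv().apply(np.array(P)-s['eef_pos'])
    print('t',round(float(s['clock']),2),'tcp',np.round(s['eef_pos'],4),'xaxis',np.round(np.degrees(np.arctan2(*Q.as_matrix()[1::-1,0])),2),'shift/0.25',np.round(dd/.25,3))
E
python3 - <<'E'
from h import *
T=pickle.load(open('top.pkl','rb'));S=pickle.load(open('scene.pkl','rb'))
f=lambda x0,y0,u,v:(x0+(u+.5)/4-.5,y0+(v+.5)/4-.5)
for n,t,s,z in [('round',f(370,140,94,155),f(235,100,180,236),.09),('square',f(370,140,167,273),f(235,100,258,172),.09),('axis',f(370,140,152,193),f(235,100,192,203),.082),('knobtop',f(370,140,321,72),f(235,100,73,45),.170),('thtop',f(205,190,132,88),f(335,222,144,48),.165),('stand',f(205,190,157,120.5),f(335,222,133,144),.075),
('st1',f(205,190,106,40),f(335,222,50,92),.075),('st2',f(205,190,239,67),f(335,222,75,215),.075),('dish',(297,210),(334,232),.04),('stapler',(284,290),(408,219),.04),('yellow',(236,267),(416,230),.11)]:
    print(n,onplane(T,*t,z).round(4),onplane(S,*s,z).round(4))
d=snapshot('wrist');print(d['tool_from_camera'],d['fx'],d['cx'],d['cy']); to([0,0,0])
E
```

```text
round [ 0.5552 -0.1179] [ 0.5511 -0.1176]
square [ 0.4822 -0.1495] [ 0.4819 -0.1461]
axis [ 0.5312 -0.1494] [ 0.5293 -0.1478]
knobtop [ 0.5679 -0.2311] [ 0.5688 -0.2287]
thtop [0.4997 0.2329] [0.4965 0.2315]
stand [0.4987 0.2321] [0.4974 0.2342]
st1 [0.5488 0.2576] [0.5214 0.1825]
st2 [0.5248 0.1828] [0.5485 0.2584]
dish [0.5155 0.1097] [0.5191 0.1169]
stapler [0.3328 0.1579] [0.3402 0.1669]
yellow [0.3895 0.253 ] [0.3782 0.2395]
[[ 8.56930894e-04 -9.61557639e-01 -2.74601845e-01  7.59137187e-02]
 [ 9.99999359e-01  6.20648976e-04  9.47337339e-04  8.80908332e-05]
 [-7.40488101e-04 -2.74602481e-01  9.61557554e-01 -1.63827064e-01]
 [ 0.00000000e+00  0.00000000e+00  0.00000000e+00  1.00000000e+00]] 309.70691628693146 321.22478109511434 203.28288124104435
t 0.15 tcp [ 0.1378 -0.5834  0.222 ] xaxis 13.28 shift/0.25 [-0.    -2.397  0.891]
```

send_rows:
  moves:
    - [[0.105, -0.058, -0.006, 0, -1], [0.105, -0.058, -0.006, 0, -1], [0.105, -0.058, -0.006, 0, -1], [0.105, -0.058, -0.006, 0, -1], [0.105, -0.058, -0.006, 0, -1], [0.105, -0.058, -0.006, 0, -1], [0.105, -0.058, -0.006, 0, -1], [0.105, -0.058, -0.006, 0, -1], [0.105, -0.058, -0.006, 0, -1], [0.105, -0.058, -0.006, 0, -1], [0.105, -0.058, -0.006, 0, -1], [0.105, -0.058, -0.006, 0, -1], [0.105, -0.058, -0.006, 0, -1], [0.105, -0.058, -0.006, 0, -1]]

```text
clock: 1.32
eef_pos: [0.4496, -0.3006, 0.2435]
tool_rot: [0.993, 0.116, -0.0, -0.0]
contact_force: [0.5, 0.2, 1.0]
opening: 0.0878
grip_force: 0.0
```

send_rows:
  moves:
    - [[0.038, -0.113, 0, 0, -1], [0.038, -0.113, 0, 0, -1], [0.038, -0.113, 0, 0, -1], [0.038, -0.113, 0, 0, -1], [0.038, -0.113, 0, 0, -1], [0.038, -0.113, 0, 0, -1], [0.038, -0.113, 0, 0, -1], [0.038, -0.113, 0, 0, -1], [0.038, -0.113, 0, 0, -1], [0.038, -0.113, 0, 0, -1], [0.038, -0.113, 0, 0, -1], [0.038, -0.113, 0, 0, -1], [0.038, -0.113, 0, 0, -1], [0.038, -0.113, 0, 0, -1], [0.038, -0.113, 0, 0, -1], [0.038, -0.113, 0, 0, -1], [0.038, -0.113, 0, 0, -1], [0.038, -0.113, 0, 0, -1], [0, 0, 0, 0, -1], [0, 0, 0, 0, -1]]

```text
clock: 2.98
eef_pos: [0.4981, 0.2333, 0.2433]
tool_rot: [0.993, 0.117, -0.0, 0.0]
contact_force: [0.1, 0.1, 0.2]
opening: 0.0878
grip_force: 0.0
```

```bash
python3 - <<'E'
from h import *
s=telemetry.observe(); d=snapshot('wrist'); pickle.dump((d,s),open('w1.pkl','wb'))
to([.4985,.2325,.104])
p,q=s['eef_pos'],s['tool_rot']
for P in ([.4985,.2325,.165],[.4985,.2325,.075]): print(wproj(d,p,q,P).round(1))
I=d['img'][100:400,120:520]; cv2.imwrite('pics/w1.png',cv2.resize(I,None,fx=2,fy=2,interpolation=cv2.INTER_CUBIC))
E
```

```text
t 3.03 tcp [0.498  0.2322 0.2433] xaxis 13.36 shift/0.25 [ 0.003 -0.001  0.557]
[321.9 211. ]
[321.6 186.5]
```

View pics/w1.png

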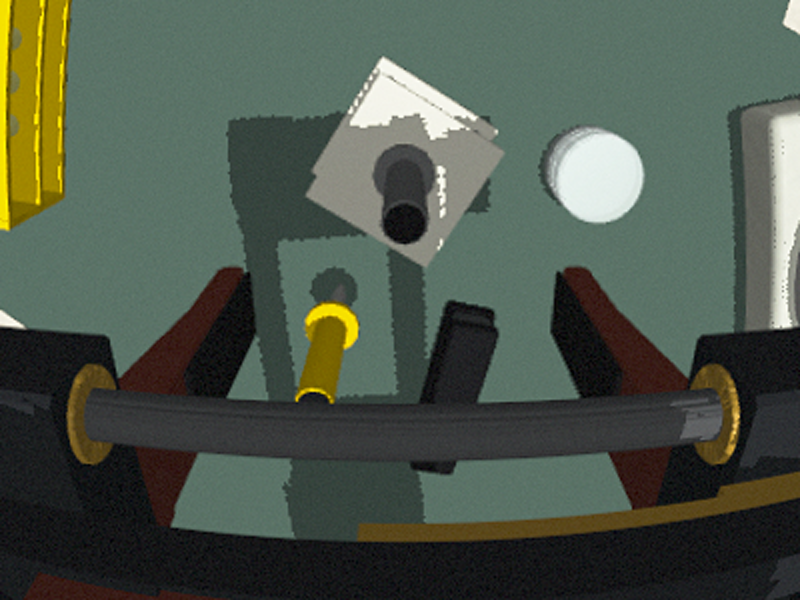

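The wrist picture shows the grey handle's top at crop (405,223), i.e. pixel (322.2,211.2), against the predicted (321.9,211.0). The fingers straddle it cleanly, so I descend and grip.

send_rows:
  moves:
    - [[0.003, 0, 0.08, 0, -1], [0, 0, 0.08, 0, -1], [0, 0, 0.08, 0, -1], [0, 0, 0.08, 0, -1], [0, 0, 0.08, 0, -1], [0, 0, 0.08, 0, -1], [0, 0, 0.05, 0, -1], [0, 0, 0.027, 0, -1], [0, 0, 0, 0, -1], [0, 0, 0, 0, 1], [0, 0, 0, 0, 1], [0, 0, 0, 0, 1], [0, 0, 0, 0, 1], [0, 0, 0, 0, 1], [0, 0, 0, 0, 1], [0, 0, 0, 0, 1], [0, 0, 0, 0, 1], [0, 0, 0, 0, 1]]
  squeeze: 25

```text
clock: 4.53
eef_pos: [0.4992, 0.2325, 0.1044]
tool_rot: [0.993, 0.116, -0.0, -0.0]
contact_force: [-0.2, 0.1, -0.8]
opening: 0.0316
grip_force: 0.0
```

send_rows:
  moves:
    - [[0, 0, 0, 0, 1], [0, 0, 0, 0, 1], [0, 0, 0, 0, 1], [0, 0, 0, 0, 1], [0, 0, 0, 0, 1], [0, 0, 0, 0, 1]]

```text
clock: 5.03
eef_pos: [0.4991, 0.2324, 0.1044]
tool_rot: [0.993, 0.116, -0.0, -0.0]
contact_force: [-0.5, -0.5, -1.4]
opening: 0.0195
grip_force: 25.0
```

send_rows:
  moves:
    - [[0, 0, -0.03, 0, 1], [0, 0, -0.06, 0, 1], [0, 0, -0.08, 0, 1], [0, 0, -0.08, 0, 1], [0, 0, -0.08, 0, 1], [0, 0, -0.08, 0, 1], [0, 0, -0.07, 0, 1], [0, 0, 0, 0, 1]]

```text
clock: 5.7
eef_pos: [0.5015, 0.2332, 0.2286]
tool_rot: [0.993, 0.116, 0.003, -0.001]
contact_force: [1.1, 0.2, 0.1]
opening: 0.0195
grip_force: 25.0
```

send_rows:
  moves:
    - [[-0.008, 0.05, 0, 0, 1], [-0.008, 0.101, 0, 0, 1], [-0.008, 0.101, 0, 0, 1], [-0.008, 0.101, 0, 0, 1], [-0.008, 0.101, 0, 0, 1], [-0.008, 0.101, 0, 0, 1], [-0.008, 0.101, 0, 0, 1], [-0.008, 0.101, 0, 0, 1], [-0.008, 0.101, 0, 0, 1], [-0.008, 0.101, 0, 0, 1], [-0.008, 0.101, 0, 0, 1], [-0.008, 0.101, 0, 0, 1], [-0.008, 0.101, 0, 0, 1], [-0.008, 0.101, 0, 0, 1], [0, 0.051, 0, 0, 1], [0, 0, 0, 0, 1], [0, 0, 0, 0, 1]]

```text
clock: 7.12
eef_pos: [0.5523, -0.1181, 0.2233]
tool_rot: [0.993, 0.115, -0.001, -0.001]
contact_force: [-0.7, 0.2, 0.6]
opening: 0.0198
grip_force: 25.0
```

```bash
python3 - <<'E'
from h import *
s=telemetry.observe(); d=snapshot('wrist'); pickle.dump((d,s),open('w2.pkl','wb'))
to([.5535,-.118,.179])
p,q=s['eef_pos'],s['tool_rot']
tip=R.from_quat(q).apply([0,0,.089])+p
for P in (tip,[.5535,-.118,.09],[.482,-.148,.09]): print(wproj(d,p,q,P).round(1))
I=d['img'][130:280,220:420]; cv2.imwrite('pics/w2.png',cv2.resize(I,None,fx=4,fy=4,interpolation=cv2.INTER_CUBIC))
E
```

```text
t 7.17 tcp [ 0.5522 -0.1173  0.2235] xaxis 13.25 shift/0.25 [0.005 0.004 0.178]
[320.8 207.5]
[321.3 193.2]
[333.3 262.6]
```

View pics/w2.png

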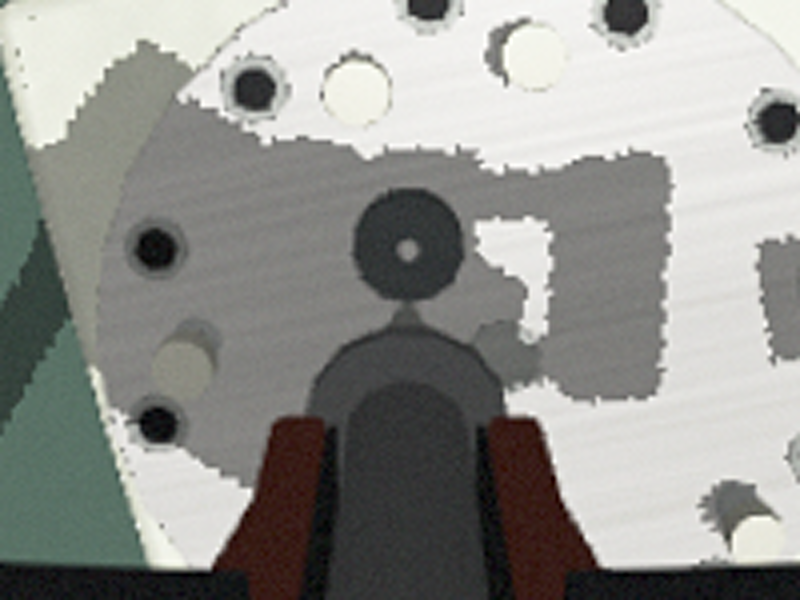

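The dot is at pixel (321.9,192.1) and the tip at (321.4,206.1). Both differ from prediction by the same small bias, so the target (0.5535, −0.118) holds.

send_rows:
  moves:
    - [[0.005, 0.004, 0.03, 0, 1], [0, 0, 0.05, 0, 1], [0, 0, 0.05, 0, 1], [0, 0, 0.03, 0, 1], [0, 0, 0.006, 0, 1], [0, 0, 0, 0, 1], [0, 0, 0, 0, 1], [0, 0, 0, 0, 1]]

```text
clock: 7.83
eef_pos: [0.5551, -0.1186, 0.1836]
tool_rot: [0.993, 0.116, 0.001, 0.0]
contact_force: [1.2, -0.5, -0.7]
opening: 0.0199
grip_force: 25.0
```

```bash
python3 - <<'E'
from h import *
s=telemetry.observe(); d=snapshot('wrist')
to([.5535,-.118,.179]); print(s['contact_force'])
I=d['img'][160:235,270:370]; cv2.imwrite('pics/w3.png',cv2.resize(I,None,fx=8,fy=8,interpolation=cv2.INTER_CUBIC))
E
```

```text
t 7.88 tcp [ 0.5551 -0.1187  0.1836] xaxis 13.29 shift/0.25 [-0.006 -0.004  0.018]
[ 1.1778181  -0.5323471  -0.65593683]
```

View pics/w3.png

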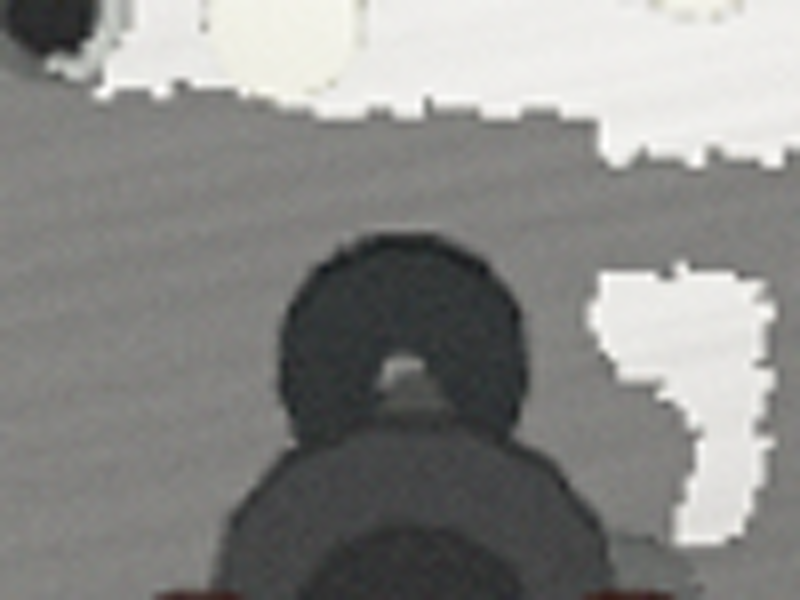

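The tip sits just in front of the bright dot, about 1 mm to its right (tip at crop ~413, dot at 402). I correct by −0.006 and −0.004 and go down gently.

send_rows:
  moves:
    - [[-0.005, -0.004, 0.006, 0, 1], [0, 0, 0.004, 0, 1], [0, 0, 0.004, 0, 1], [0, 0, 0.004, 0, 1], [0, 0, 0.002, 0, 1], [0, 0, 0, 0, 1]]

```text
clock: 8.38
eef_pos: [0.5533, -0.1181, 0.1787]
tool_rot: [0.993, 0.116, 0.0, 0.0]
contact_force: [-1.2, 0.5, 5.9]
opening: 0.0193
grip_force: 25.0
```

send_rows:
  moves:
    - [[0, 0, 0, 0, 1], [0, 0, 0, 0, 1], [0, 0, 0, 0, 1], [0, 0, 0, 0, 1], [0, 0, 0, 0, 1], [0, 0, 0, 0, 1], [0, 0, 0, 0, 1], [0, 0, 0, 0, 1], [0, 0, 0, 0, 1], [0, 0, 0, 0, 1], [0, 0, 0, 0, 1], [0, 0, 0, 0, 1]]

```text
clock: 9.38
eef_pos: [0.5534, -0.1181, 0.1787]
tool_rot: [0.993, 0.116, 0.0, 0.0]
contact_force: [-2.0, -0.1, 5.0]
opening: 0.0201
grip_force: 25.0
```

```bash
python3 - <<'E'
from h import *
s=telemetry.observe(); print(s['contact_force']); to([.4820,-.1490,.185])
d,s=pickle.load(open('w2.pkl','rb'))
# square in w2 full image: find dark square centroid near the prediction
g=cv2.cvtColor(d['img'],6)
print(d['img'].shape); 
E
```

```text
[-2.00578672 -0.06880581  4.97399036]
t 9.38 tcp [ 0.5534 -0.1181  0.1787] xaxis 13.27 shift/0.25 [-0.306  0.055 -0.025]
(400, 640, 3)
```

send_rows:
  moves:
    - [[0, 0, -0.04, 0, 1], [0, 0, -0.08, 0, 1], [0, 0, -0.03, 0, 1], [-0.06, 0.01, 0, 0, 1], [-0.06, 0.01, 0, 0, 1], [-0.06, 0.01, 0, 0, 1], [-0.06, 0.01, 0, 0, 1], [-0.066, 0.012, 0, 0, 1], [0, 0, 0.05, 0, 1], [0, 0, 0, 0, 1], [0, 0, 0, 0, 1], [0, 0, 0, 0, 1]]

```text
clock: 10.38
eef_pos: [0.4821, -0.1484, 0.2033]
tool_rot: [0.993, 0.116, 0.0, 0.0]
contact_force: [0.5, -1.0, -0.7]
opening: 0.0195
grip_force: 25.0
```

```bash
python3 - <<'E'
from h import *
s=telemetry.observe(); d=snapshot('wrist')
to([.482,-.148,.179]); p,q=s['eef_pos'],s['tool_rot']
pickle.dump((d,s),open('w4.pkl','wb'))
tip=R.from_quat(q).apply([0,0,.089])+p
for P in (tip,[.482,-.148,.09]): print(wproj(d,p,q,P).round(1))
I=d['img'][150:240,260:380]; cv2.imwrite('pics/w4.png',cv2.resize(I,None,fx=6,fy=6,interpolation=cv2.INTER_CUBIC))
E
```

```text
t 10.43 tcp [ 0.4823 -0.1484  0.2034] xaxis 13.29 shift/0.25 [-0.001 -0.002  0.098]
[320.8 207.5]
[320.4 200. ]
```

View pics/w4.png

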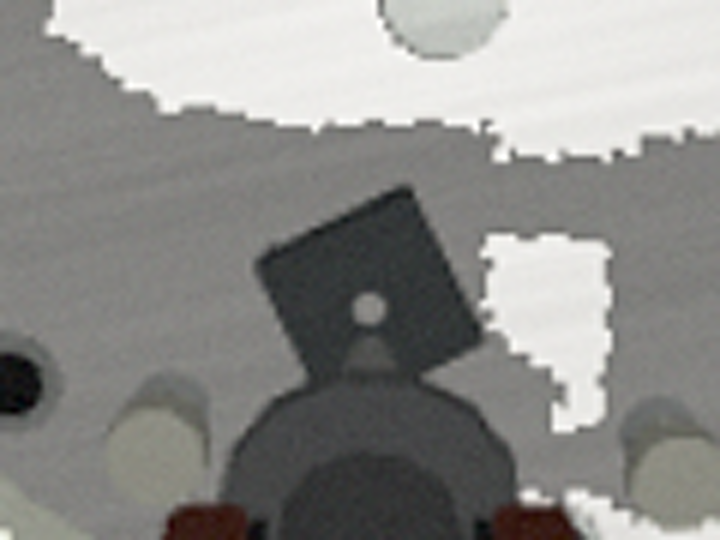

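The square pad's dot is at pixel (321.4,201.3). Allowing for the tip's round end (true end near 207.8), I need −0.005 in x and about 0 in y.

send_rows:
  moves:
    - [[-0.005, -0.001, 0.03, 0, 1], [0, 0, 0.03, 0, 1], [0, 0, 0.02, 0, 1], [0, 0, 0.005, 0, 1], [0, 0, 0.005, 0, 1], [0, 0, 0.004, 0, 1], [0, 0, 0.004, 0, 1], [0, 0, 0.002, 0, 1], [0, 0, 0, 0, 1], [0, 0, 0, 0, 1]]

```text
clock: 11.27
eef_pos: [0.4806, -0.1483, 0.1787]
tool_rot: [0.993, 0.116, 0.0, 0.0]
contact_force: [-1.7, 0.9, 5.8]
opening: 0.0199
grip_force: 25.0
```

send_rows:
  moves:
    - [[0, 0, 0, 0, 1], [0, 0, 0, 0, 1], [0, 0, 0, 0, 1], [0, 0, 0, 0, 1], [0, 0, 0, 0, 1], [0, 0, 0, 0, 1], [0, 0, 0, 0, 1], [0, 0, 0, 0, 1], [0, 0, 0, 0, 1], [0, 0, 0, 0, 1], [0, 0, 0, 0, 1], [0, 0, -0.04, 0, 1], [0, 0, -0.08, 0, 1], [0, 0, -0.07, 0, 1], [0, 0, 0, 0, 1]]

```text
clock: 12.52
eef_pos: [0.4828, -0.1494, 0.2292]
tool_rot: [0.993, 0.116, 0.003, 0.002]
contact_force: [-0.6, -0.2, -0.7]
opening: 0.0197
grip_force: 25.0
```

send_rows:
  moves:
    - [[0.014, -0.05, 0, 0, 1], [0.028, -0.098, 0, 0, 1], [0.028, -0.098, 0, 0, 1], [0.028, -0.098, 0, 0, 1], [0.028, -0.098, 0, 0, 1], [0.028, -0.098, 0, 0, 1], [0.028, -0.098, 0, 0, 1], [0.028, -0.098, 0, 0, 1], [0.028, -0.098, 0, 0, 1], [0.028, -0.098, 0, 0, 1], [0.028, -0.098, 0, 0, 1], [0.028, -0.098, 0, 0, 1], [0.028, -0.098, 0, 0, 1], [0.028, -0.098, 0, 0, 1], [0.028, -0.098, 0, 0, 1], [0.014, -0.045, 0, 0, 1], [0, 0, 0, 0, 1], [0, 0, 0, 0, 1], [0, 0, 0, 0, 1]]

```text
clock: 14.1
eef_pos: [0.4977, 0.2317, 0.225]
tool_rot: [0.993, 0.116, -0.001, 0.0]
contact_force: [0.3, -0.1, -0.7]
opening: 0.0197
grip_force: 25.0
```

```bash
python3 - <<'E'
from h import *
s=telemetry.observe(); d=snapshot('wrist')
to([.4988,.2324,.104]); p,q=s['eef_pos'],s['tool_rot']
for P in ([.4988,.2324,.075],R.from_quat(q).apply([0,0,.089])+p): print(wproj(d,p,q,P).round(1))
I=d['img'][130:250,240:400]; cv2.imwrite('pics/w5.png',cv2.resize(I,None,fx=5,fy=5,interpolation=cv2.INTER_CUBIC))
E
```

```text
t 14.15 tcp [0.498  0.2315 0.2251] xaxis 13.24 shift/0.25 [ 0.004 -0.003  0.485]
[320.4 189.4]
[320.8 207.5]
```

View pics/w5.png

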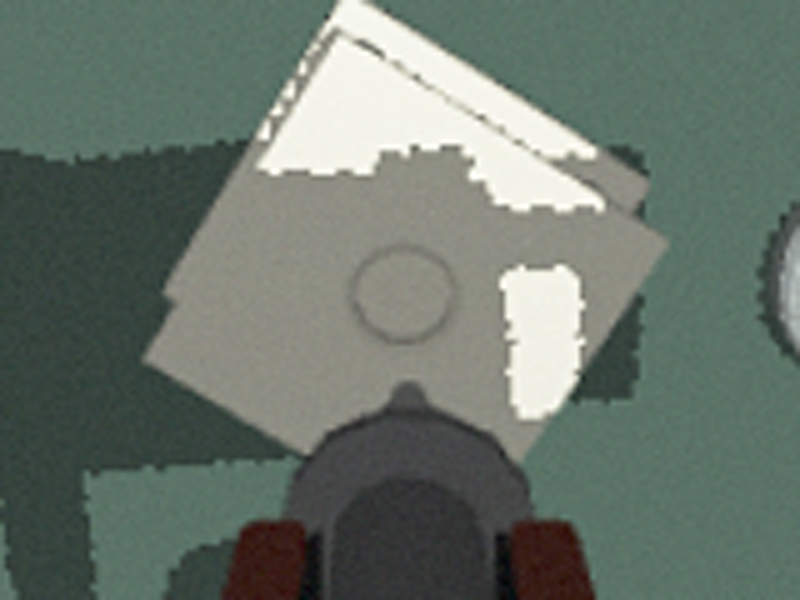

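The hole is at crop (404,294), i.e. pixel (320.7,188.7), within about 1 mm of expected and well inside the 5 mm clearance. I lower it.

send_rows:
  moves:
    - [[0.006, -0.004, 0.03, 0, 1], [0, 0, 0.06, 0, 1], [0, 0, 0.08, 0, 1], [0, 0, 0.08, 0, 1], [0, 0, 0.08, 0, 1], [0, 0, 0.08, 0, 1], [0, 0, 0.04, 0, 1], [0, 0, 0.016, 0, 1], [0, 0, 0.008, 0, 1], [0, 0, 0.006, 0, 1], [0, 0, 0.004, 0, 1], [0, 0, 0.002, 0, 1], [0, 0, 0, 0, 1], [0, 0, 0, 0, 1], [0, 0, 0, 0, 1]]

```text
clock: 15.4
eef_pos: [0.4998, 0.2342, 0.1044]
tool_rot: [0.993, 0.116, 0.0, -0.0]
contact_force: [0.2, -1.2, -0.4]
opening: 0.0197
grip_force: 25.0
```

send_rows:
  moves:
    - [[0, 0, 0.003, 0, 1], [0, 0, 0, 0, 1], [0, 0, 0, 0, 1], [0, 0, 0, 0, 1]]

```text
clock: 15.73
eef_pos: [0.4999, 0.2342, 0.1043]
tool_rot: [0.993, 0.116, 0.0, -0.0]
contact_force: [-0.6, -1.0, 8.6]
opening: 0.0198
grip_force: 25.0
```

Seated, with 8.6 N of contact. I release and rise.

send_rows:
  moves:
    - [[0, 0, -0.002, 0, 0.2], [0, 0, 0, 0, 0.2], [0, 0, 0, 0, -0.2], [0, 0, 0, 0, -0.5], [0, 0, 0, 0, -1], [0, 0, 0, 0, -1], [0, 0, 0, 0, -1], [0, 0, 0, 0, -1], [0, 0, 0, 0, -1], [0, 0, 0, 0, -1]]

```text
clock: 16.57
eef_pos: [0.4996, 0.2341, 0.1037]
tool_rot: [0.993, 0.116, -0.0, -0.0]
contact_force: [-0.2, 0.3, 0.4]
opening: 0.0827
grip_force: 0.0
```

send_rows:
  moves:
    - [[0, 0, 0, 0, -1], [0, 0, 0, 0, -1], [0, 0, -0.04, 0, -1], [0, 0, -0.08, 0, -1], [0, 0, -0.1, 0, -1], [0, 0, -0.1, 0, -1], [0, 0, -0.1, 0, -1], [0, 0, -0.1, 0, -1], [0, 0, -0.04, 0, -1], [0, 0, 0, 0, -1]]

```text
clock: 17.4
eef_pos: [0.5014, 0.2347, 0.2469]
tool_rot: [0.993, 0.116, 0.003, -0.001]
contact_force: [0.3, 0.3, 0.1]
opening: 0.088
grip_force: 0.0
```

```bash
python3 - <<'E'
from h import *
s=telemetry.observe(); d=snapshot('wrist')
to([.5682,-.2305,.235]); p,q=s['eef_pos'],s['tool_rot']
for P in ([.4995,.2335,.165],[.4988,.2324,.075]): print(wproj(d,p,q,P).round(1))
I=d['img'][130:280,220:420]; cv2.imwrite('pics/w6.png',cv2.resize(I,None,fx=4,fy=4,interpolation=cv2.INTER_CUBIC))
E
```

```text
t 17.45 tcp [0.5002 0.2343 0.2448] xaxis 13.28 shift/0.25 [-0.163  1.872  0.038]
[321.7 212.9]
[322.4 189.6]
```

View pics/w6.png

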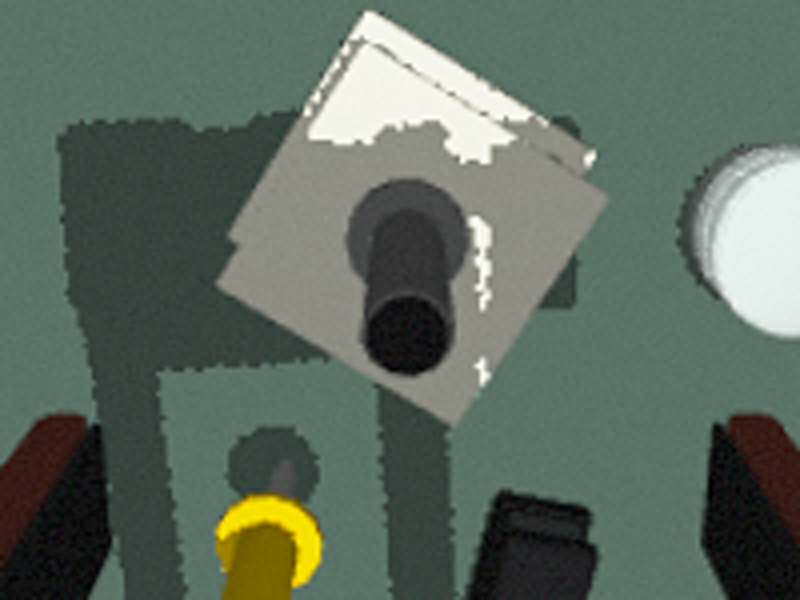

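The thermometer stands upright and seated: its top is at pixel (321.6,213.6) against the predicted (321.7,212.9). Now the knob.

send_rows:
  moves:
    - [[-0.009, 0.052, 0, 0, -1], [-0.009, 0.104, 0, 0, -1], [-0.009, 0.104, 0, 0, -1], [-0.009, 0.104, 0, 0, -1], [-0.009, 0.104, 0, 0, -1], [-0.009, 0.104, 0, 0, -1], [-0.009, 0.104, 0, 0, -1], [-0.009, 0.104, 0, 0, -1], [-0.009, 0.104, 0, 0, -1], [-0.009, 0.104, 0, 0, -1], [-0.009, 0.104, 0, 0, -1], [-0.009, 0.104, 0, 0, -1], [-0.009, 0.104, 0, 0, -1], [-0.009, 0.104, 0, 0, -1], [-0.009, 0.104, 0, 0, -1], [-0.009, 0.104, 0, 0, -1], [-0.009, 0.104, 0, 0, -1], [-0.009, 0.104, 0, 0, -1], [0, 0.052, 0, 0, -1], [0, 0, 0, 0, -1]]

```text
clock: 19.12
eef_pos: [0.5669, -0.2335, 0.2417]
tool_rot: [0.993, 0.114, -0.001, -0.0]
contact_force: [-0.7, 0.9, -0.9]
opening: 0.0877
grip_force: 0.0
```

```bash
python3 - <<'E'
from h import *
for i in range(2): s=telemetry.observe(); d=snapshot('wrist')
to([.5682,-.2305,.137]); p,q=s['eef_pos'],s['tool_rot']
pickle.dump((d,s),open('w7.pkl','wb'))
print(wproj(d,p,q,[.5682,-.2305,.17]).round(1))
I=d['img'][130:280,220:420]; cv2.imwrite('pics/w7.png',cv2.resize(I,None,fx=4,fy=4,interpolation=cv2.INTER_CUBIC))
E
```

```text
t 19.22 tcp [ 0.5666 -0.2302  0.2423] xaxis 13.22 shift/0.25 [0.007 0.004 0.421]
[320.3 211.4]
```

View pics/w7.png

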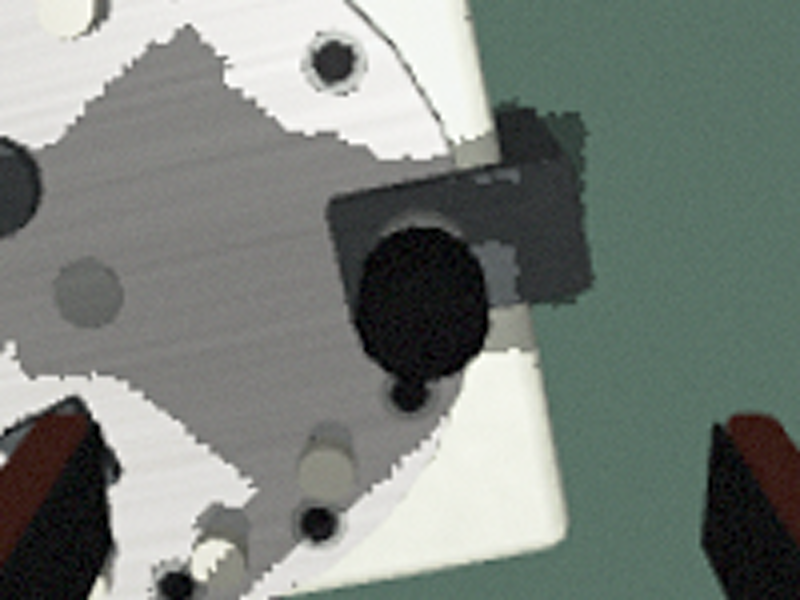

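The knob's blob spans x 357–490 in the crop, with its bottom edge at 382. Its centre is therefore about 4 mm further along +y and 2 mm along +x, at (0.571, −0.234). That is 94 mm from the axis, as specified. I descend and grip it.

send_rows:
  moves:
    - [[0.015, 0.02, 0.03, 0, -1], [0, 0, 0.07, 0, -1], [0, 0, 0.08, 0, -1], [0, 0, 0.08, 0, -1], [0, 0, 0.08, 0, -1], [0, 0, 0.05, 0, -1], [0, 0, 0.025, 0, -1], [0, 0, 0, 0, 0], [0, 0, 0, 0, 1], [0, 0, 0, 0, 1], [0, 0, 0, 0, 1], [0, 0, 0, 0, 1], [0, 0, 0, 0, 1], [0, 0, 0, 0, 1], [0, 0, 0, 0, 1], [0, 0, 0, 0, 1], [0, 0, 0, 0, 1], [0, 0, 0, 0, 1], [0, 0, 0, 0, 1], [0, 0, 0, 0, 1]]
  squeeze: 40

```text
clock: 20.88
eef_pos: [0.5721, -0.2333, 0.1399]
tool_rot: [0.993, 0.116, -0.0, -0.001]
contact_force: [-0.4, 5.2, 3.9]
opening: 0.0271
grip_force: 40.0
```

send_rows:
  moves:
    - [[0, -0.002, -0.008, 0, 1], [0, 0, -0.012, 0, 1], [0, 0, -0.012, 0, 1], [0, 0, -0.012, 0, 1], [0, 0, -0.012, 0, 1], [0, 0, -0.008, 0, 1], [0, 0, -0.004, 0, 1], [0, 0, 0, 0, 1], [0, 0, 0, 0, 1], [0, 0, 0, 0, 1], [0, 0, 0, 0, 1]]

```text
clock: 21.8
eef_pos: [0.572, -0.2334, 0.1561]
tool_rot: [0.993, 0.116, -0.0, -0.001]
contact_force: [2.7, 5.0, -8.9]
opening: 0.0272
grip_force: 40.0
```

send_rows:
  moves:
    - [[0, 0, -0.004, 0, 1], [0, 0, -0.004, 0, 1], [0, 0, 0, 0, 1], [0, 0, 0, 0, 1], [0, 0, 0, 0, 1]]

```text
clock: 22.22
eef_pos: [0.572, -0.2334, 0.158]
tool_rot: [0.993, 0.116, -0.0, -0.001]
contact_force: [2.8, 3.7, -9.5]
opening: 0.0271
grip_force: 40.0
```

send_rows:
  moves:
    - [[0, 0, -0.003, 0, 1], [0, 0, 0, 0, 1], [0, 0, 0, 0, 1], [0, 0, 0, 0, 1], [0, 0, 0, 0, 1]]

```text
clock: 22.63
eef_pos: [0.572, -0.2334, 0.1581]
tool_rot: [0.993, 0.116, -0.001, -0.001]
contact_force: [4.8, 4.2, -12.9]
opening: 0.0275
grip_force: 40.0
```

The force rose with no further motion, so the plunger is at its stop after 18 mm and held firmly.

```bash
python3 -c "
from h import *
s=telemetry.observe();print(s['eef_pos'],s['contact_force'],s['grip_force']);print(r.job_done())"
```

```text
[ 0.5719726  -0.23335437  0.15806205] [  4.83642837   4.21028363 -12.90848337] 39.99682984314859
the job is handed in; nothing more can be done
None
```

I handed the job in at about 22.6 s: the tip touched the round pad and then the square pad (about 1 s each, estimated within 1–2 mm of centre), the thermometer is back upright on its collar and released, and the gripper is holding the index plunger up at its stop; the result of the judging was not shown.

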